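# Rock the pendulum angle gauge on the roller to its red tab

## Task

Check the swing of the pendulum angle gauge: pick it up by its black grip post and stand its base level on the crest of the steel roller in the V-block, near the roller's middle and square across it, keeping hold of it. After a short pause there, rock it sideways on the roller, its base still resting on the roller and clear of the V-block, until the freely swinging black pointer settles on the red tab of the dial, and finish while holding it still like that for the reading. Leave the comparator stand, the setting ring and the gauge block alone.

Things in the scene. Friction and masses are not known exactly. Their poses are not given: they have to be found in the camera images.
- gauge: Loose pendulum angle gauge, 0.3 to 0.55 kg, starts upright on the table, yaw within 0.35 of 0. Origin: centre of its underside. Steel base 40 (x) x 110 (y) x 12 mm; blue case 22 (x) x 110 mm (y) up to z = 114 mm; white dial on its +x side; z up. On top a black square grip post, 24 x 24 mm, z = 114 to 160 mm, centred on x = y = 0.
- gauge_grip (a point): Point on the axis of the gauge's grip post at z = 140 mm in the gauge's frame, a good place for the TCP (fingertips then clear the case). Axes as the gauge.
- pointer (a joint): Angle (rad) of the black pointer about the gauge's x axis; pivot at z = 95 mm on the dial's centre line, 66 mm long, hanging. A damped pendulum (period 0.4 s, settles in 1 s): it hangs plumb. 0 with the gauge level, positive with its tip to the gauge's +y. Leaning the gauge's top by a toward its own +y makes it read +a. Cannot be touched.
- pointer_tip (a point): Tip of the pointer; its z axis runs up along the pointer.
- tab (a joint): Angle (rad) of the red tab on the dial, same pivot and sign as the pointer; set between 0.16 and 0.36, always on the gauge's +y side; it stays put and cannot be touched. The pointer is on the mark when both angles are equal.
- tab_mark (a point): Inner end of the red tab (8 x 12 mm, at 67 to 79 mm from the pivot), which the pointer tip must meet; its z axis points from there to the pivot.
- roller: Fixed steel roller, diameter 36 mm, 100 mm long, lying level in the V-block and not turning; origin at the middle of its axis, 55 mm above the table; its x axis is the roller's axis (within about 0.35 rad of world x).
- roller_top (a point): Middle of the roller's crest line, 73 mm above the table. Axes as the roller.
- vblock: Fixed grey V-block carrying the roller, 70 (x) x 68 (y) x 51 mm high; origin at the centre of its underside, axes as the roller.
- comparator: Bystander: dial comparator stand, green base 130 x 85 x 32 mm, about 190 mm tall; origin at the centre of its underside.
- setting_ring: Bystander: brass setting ring, diameter 64 mm, 20 mm high; origin at the centre of its underside.
- gauge_block: Bystander: steel gauge block 60 x 35 x 20 mm high; origin at the centre of its underside.
There are look-alikes about, which are no part of the job. What is meant by the gauge is not brown, orange or turquoise, and is the larger of those in its own colour.

How it is judged:
By the outcome, as a careful person would: the job done as asked, in the order asked, and still so for the second after the job is handed in, while the arm keeps its last pose, push and grip.
It also fails if it takes over 42 s, if anything falls off the work surface, if the arm or the gripper's body presses on something with over 40 N, if the wrist force passes 120 N, or if a joint passes its speed limit or range.

## Robot

A 6-joint arm with a two-finger parallel gripper is mounted at the origin on the work surface. World frame = base frame: x ahead of the robot, y to its left, z up, the work surface at z = 0. Lengths are in mm, angles in degrees, forces in N, time in s.
With the tool pointing down it reaches from about 350 to 850 mm from the base axis. Payload 8.1 kg.
Tool frame: the origin (TCP) lies between the finger pads, 19 mm behind the fingertips; this is the grasp point; z points along the fingers, y is the line along which they close (so a half turn about z gives the same grasp; the last joint's range is limited). The gripper opens to 85 mm and grips with 20 to 120 N. Pads are 22 mm wide; open, the fingers measure 114 mm over their backs; the gripper's body (76 mm by 85 mm) begins 54 mm behind the grasp point. The pads swing forward as they close: fully open they stand 13 mm farther back than shut.
Start: joints at [68.789, 7.471, 85.268, -0, 87.261, -4.893], TCP at [168.557, 575.842, 249.992] pointing down, gripper open.
Joint ranges: [-169.43, 169.43], [-51.17, 129.36], [1.28, 143.12], [-76.62, 256.62], [0, 156.53], [-152.29, 152.29]. Speed limits (degrees/s): [136.94, 136.94, 159.86, 180, 180, 180].

## Interface

Orientations are given as [roll, pitch, yaw] about the fixed x, y, z axes, in that order (R = Rz(yaw) Ry(pitch) Rx(roll)).
In Python, from bench import sensors, optics, job gives the robot as it stands.
- The arm moves only by the tool play_rows, never from a script. Its argument "motion" is a list that holds one entry, the list of rows, each a list of 6 numbers: the shift along the tool's x, y, z in cm, then the turn, a rotation vector about the tool's x, y, z in degrees. In form: [[[x, y, z, ax, ay, az], ...]]. A call has 1 to 5 rows; each row is the pose to reach, as a shift and turn from the pose commanded when the call began, along the tool's axes at that moment; what a row does not reach only later rows make up. A row lasts 1/10 s, in which the tool goes at most 50 mm and 8.59 degrees, less where a joint would pass 70% of its speed; a pose out of reach is approached as far as the arm can. A call with a gripper value outside its range is refused whole. "jaw" is the opening, from 0 (shut) to 1 (fully open), set as the call begins (left out, the last holds). The fingers move at their own pace and stop on an object; "squeeze" is the grip in N (left out, the last holds). Time passes only in rows, so rows that repeat a pose let the fingers close. It gives the time, the measured TCP pose, the force, the opening and the grip force at its end, in the units of the state.
- sensors.sense(): the state, without advancing time (a new reading comes with each control period).
- optics.snapshot(name): name is "scene" or "top" or "wrist"; returns a dict with "pixels" (420x560x3 uint8, red, green, blue), "mtx" (3x3 intrinsics, pixels), "R" (3x3) and "t" (3): a world point X has camera coordinates R X + t; the wrist camera has in their place "T_tool_cam" (4x4, takes a point from camera to tool coordinates, whose origin is the TCP and whose axes are the flange's). Camera axes: x right, y down, z forward; pixel columns grow to the right and rows downward; lengths in mm; the calibration is good to about 2 mm. A picture is of the moment at which its call begins: read the wrist's pose just before it. There is no depth.
- job.hand_in(): hands the job in; it is judged then, once.
The state is a dict: "time": time; "joint_pos": joint angles; "qd": joint speeds; "joint_efforts": joint torques, N m; "tool_pos": TCP position; "tcp_rot": TCP orientation; "ft_force": force on the tool from outside, world axes, zero at the start; "wrist_torque": the same for the moment, N m; "finger_gap": finger opening in mm; "grip_force": force on a finger pad.
Only numpy, scipy, OpenCV 4.12 (cv2) and the standard library are available. Lean on these libraries where they do the work, as an engineer would, in place of code of your own. Each camera call takes 0.05 s, during which the arm holds its last target. There are 200 camera calls.

## Working session

There is one attempt and no reset: what is moved stays moved. The work goes in short steps, Python scripts to look and compute and a tool call to move; the robot and the scene stay as the last step left them, time stands still between calls to the robot, and variables do not carry over. Pictures are saved under pics/ and viewed, at most 10 in all, crops included, and the job is handed in when it is done.

Besides the shell and the picture viewer there is one more tool, called after "Emit:" in YAML: its name, and indented under it one key for each argument. play_rows: Moves the arm, as the interface text tells. Its arguments: {"type":"object","properties":{"motion":{"type":"array","items":{"type":"array","items":{"type":"array","items":{"type":"number"}}}},"jaw":{"type":"number"},"squeeze":{"type":"number"}},"required":["motion"]}

```bash
mkdir -p pics
cat > h.py <<'E'
import numpy as np, cv2, pickle
from bench import sensors, optics, job
from scipy.spatial.transform import Rotation as Ro
def snap(n,save=None):
    s=sensors.sense(); d=optics.snapshot(n); p=np.array(d['pixels']); K=np.array(d['mtx'])
    if 'R' in d: R=np.array(d['R']);t=np.array(d['t'])
    else:
        T=np.array(d['T_tool_cam']); Rt=Ro.from_euler('xyz',s['tcp_rot'],degrees=True).as_matrix()
        Rc=Rt@T[:3,:3]; c=Rt@T[:3,3]+np.array(s['tool_pos']); R=Rc.T; t=-R@c
    if save: cv2.imwrite('pics/'+save+'.png',p[:,:,::-1])
    return p,K,R,t
def ray(c,uv,z):
    p,K,R,t=c; C=-R.T@t; d=R.T@np.linalg.solve(K,[uv[0],uv[1],1]); return C+d*(z-C[2])/d[2]
def proj(c,X):
    p,K,R,t=c; q=K@(R@np.array(X)+t); return q[:2]/q[2]
def tri(c1,u1,c2,u2):
    A=[];b=[]
    for (p,K,R,t),u in((c1,u1),(c2,u2)):
        C=-R.T@t; d=R.T@np.linalg.solve(K,[u[0],u[1],1]); d/=np.linalg.norm(d); P=np.eye(3)-np.outer(d,d); A.append(P);b.append(P@C)
    return np.linalg.lstsq(np.vstack(A),np.hstack(b),rcond=None)[0]
E
python3 - <<'E'
from h import *
a=snap('scene','scene1'); b=snap('top','top1')
pickle.dump((a,b),open('first.pkl','wb'))
print(sensors.sense()); print(-a[2].T@a[3],-b[2].T@b[3])
E
```

```text
{'time': 0.1, 'joint_pos': array([ 6.87879212e+01,  7.51269133e+00,  8.53220385e+01,  2.76917700e-04,
        8.72622850e+01, -4.89467915e+00]), 'qd': array([ 0.02918736, -0.08663207, -0.10372788,  0.0162252 , -0.01061813,
       -0.05549163]), 'joint_efforts': array([ 8.00813086e-04, -5.70953572e+01, -5.01939189e+01, -3.04630203e-04,
        8.14040832e-03, -1.81285839e-05]), 'tool_pos': array([168.40071487, 575.40264638, 249.03899118]), 'tcp_rot': array([-1.79903363e+02, -8.55329564e-03,  1.63682580e+02]), 'ft_force': array([-0.05655601, -0.57188697, -0.61531358]), 'wrist_torque': array([-0.00848232,  0.06648605, -0.02775235]), 'grip_force': 0.0, 'finger_gap': 85.21568146107815}
[ 846.2449268  -466.56820475  896.68969553] [ 427.13621133  -48.70859076 1086.48198503]
```

View pics/scene1.png

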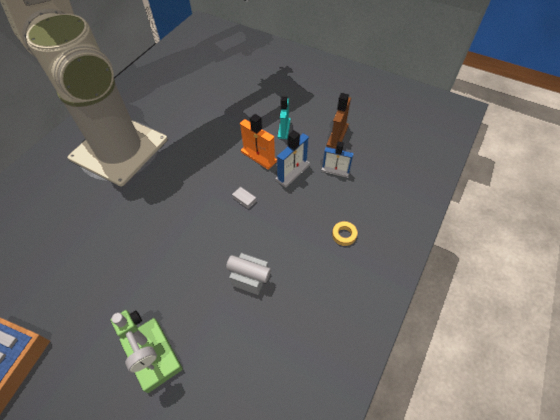

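View pics/top1.png

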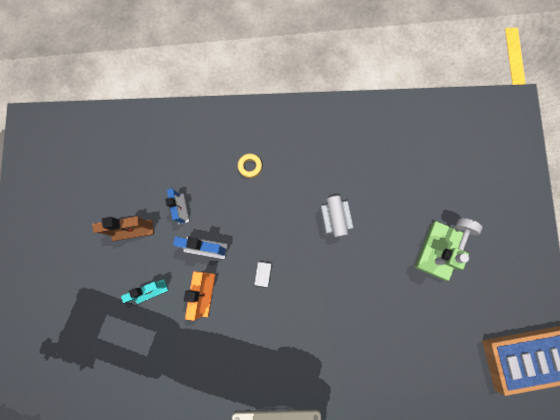

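The candidates (scene / top pixels) are:
- large blue: (293,158) / (200,246)
- small blue: (338,160) / (177,205)
- orange: (258,142) / (199,296)
- turquoise: (284,118) / (145,291)
- brown: (340,122) / (123,228)

By the description, the larger blue one is the gauge. I'll check it in a close crop.

Run:
```python
from h import *
a,b=pickle.load(open('first.pkl','rb'))
A=cv2.resize(a[0][115:200,225:365],None,fx=5.5,fy=5.5,interpolation=cv2.INTER_CUBIC)[:,:770]
B=cv2.resize(b[0][190:275,165:215+20],None,fx=5.5,fy=5.5,interpolation=cv2.INTER_CUBIC)
C=cv2.resize(b[0][185:245,310:365],None,fx=5.5,fy=5.5,interpolation=cv2.INTER_CUBIC)
cv2.imwrite('pics/cropA.png',A[:,:,::-1])
m=np.zeros((600,800,3),np.uint8);m[:B.shape[0],:B.shape[1]]=B;m[:C.shape[0],400:400+C.shape[1]]=C
cv2.imwrite('pics/cropB.png',m[:,:,::-1])
for z in (0,160): print(ray(b,(200,246),z), ray(a,(293,140),z))
# post: dark pixels near the blue gauge, both views
print('tri post top',tri(a,(293.5,135),b,(193.5,243)))
print('roller',ray(b,(337,216),73), ray(b,(335,197),73), ray(b,(340,235),73))
```

```text
[523.61695005 189.48731128   0.        ] [457.15891535 292.27434508   0.        ]
[509.4087824  154.40956047 160.        ] [526.58511947 156.87097357 160.        ]
tri post top [518.2815902  170.61052294 160.65256988]
roller [ 581.37241191 -168.68949665   73.        ] [ 629.73228344 -166.18068753   73.        ] [ 533.71011409 -173.61892579   73.        ]
```

View pics/cropA.png

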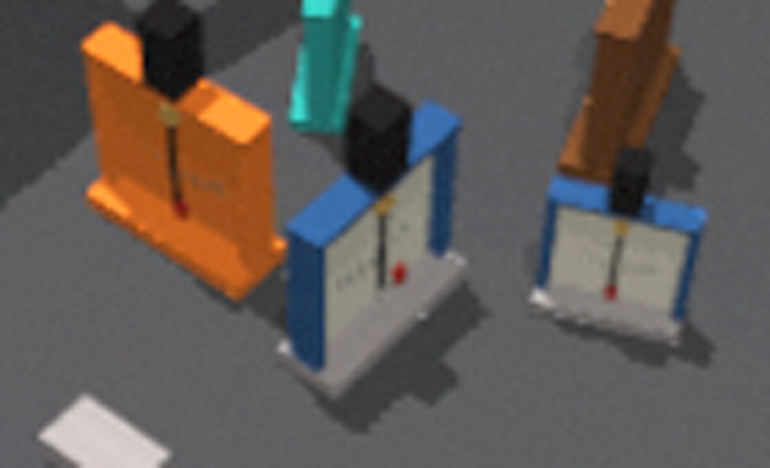

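View pics/cropB.png

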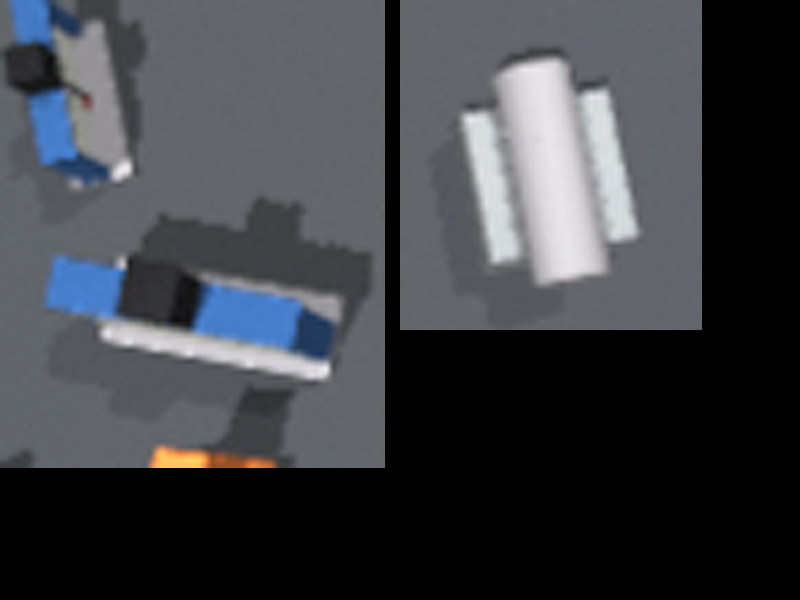

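The crops confirm it. The large blue gauge has its black post at crop A (380,140), its dial facing +x and its red tab on the +y side at (398,272). Crop B shows the roller axis running (533,62) to (570,280). Next I'll compute coarse poses.

Run:
```python
from h import *
a,b=pickle.load(open('first.pkl','rb'))
f=lambda x,y,ox,oy:(ox+x/5.5-.4,oy+y/5.5-.4)
p=ray(b,f(103,332,165,190),6);q=ray(b,f(328,375,165,190),6);d=p-q
print('gauge len/yaw',np.hypot(*d[:2]),np.degrees(np.arctan2(-d[0],d[1])))
p=ray(b,f(533,62,310,185),73);q=ray(b,f(570,280,310,185),73);d=p-q
print('roller',p,q,np.hypot(*d[:2]),np.degrees(np.arctan2(d[1],d[0])),(p+q)/2)
# post top corners via blob
g=cv2.cvtColor(b[0],cv2.COLOR_RGB2HSV)[...,2]
m=((g<45)).astype(np.uint8)[225:260,180:206]
n,l,s,c=cv2.connectedComponentsWithStats(m);print(s,c)
s=sensors.sense()
Rt=Ro.from_euler('xyz',s['tcp_rot'],degrees=True)
tgt=np.array([518,171,250])
print('shift',Rt.inv().apply(tgt-s['tool_pos'])/10)
print(optics.snapshot('wrist')['T_tool_cam'])
```

```text
gauge len/yaw 110.7936131815992 -12.383805090277358
roller [ 626.66616551 -344.5389714    73.        ] [ 526.87215092 -352.97796815   73.        ] 100.1501972757458 4.83366919500261 [ 576.76915821 -348.75846977   73.        ]
[[  0   0  26  35 872]
 [ 16  14   5  10  38]] [[12.26605505 16.91513761]
 [17.86842105 18.94736842]]
shift [-44.91376148 -28.98916977  -0.05391153]
[[-7.00836596e-04 -9.56187903e-01 -2.92752801e-01  7.54166007e+01]
 [ 9.99999654e-01 -8.01605538e-04  2.24247779e-04 -1.04556223e+00]
 [-4.49095281e-04 -2.92752543e-01  9.56188134e-01 -1.24835356e+02]
 [ 0.00000000e+00  0.00000000e+00  0.00000000e+00  1.00000000e+00]]
```

Emit:
play_rows:
  motion:
    - [[-44.9,-29,-2,0,0,-4],[-44.9,-29,-2,0,0,-4],[-44.9,-29,-2,0,0,-4],[-44.9,-29,-2,0,0,-4],[-44.9,-29,-2,0,0,-4]]

```text
time: 0.65
tool_pos: [332.6, 385.1, 259.2]
tcp_rot: [-180.0, -0.0, 167.7]
ft_force: [0.1, 0.6, 0.5]
finger_gap: 85.5
grip_force: 0.0
```

```bash
cat >> h.py <<'E'
def shift(tgt,yaw=None):
    s=sensors.sense(); Rt=Ro.from_euler('xyz',s['tcp_rot'],degrees=True)
    print(s['time'],np.round(s['tool_pos'],1),np.round(s['tcp_rot'],2),'shift cm',np.round(Rt.inv().apply(np.array(tgt)-s['tool_pos'])/10,2), 'turn', None if yaw is None else np.round((Rt.inv()*Ro.from_euler('xyz',[180,0,yaw],degrees=True)).as_rotvec(degrees=True),2))
E
python3 - <<'E'
from h import *
shift([518,171,270],167.6)
E
```

```text
0.65 [332.6 385.1 259.2] [-179.99   -0.    167.71] shift cm [-22.67 -16.97  -1.08] turn [-0.01 -0.    0.11]
```

Emit:
play_rows:
  motion:
    - [[-22.7,-17,-1,0,0,0],[-22.7,-17,-1,0,0,0],[-22.7,-17,-1,0,0,0],[-22.7,-17,-1,0,0,0],[-22.7,-17,-1,0,0,0]]

```text
time: 1.15
tool_pos: [496.2, 196.0, 268.1]
tcp_rot: [180.0, -0.0, 167.7]
ft_force: [0.8, -0.2, -0.6]
finger_gap: 85.2
grip_force: 0.0
```

Emit:
play_rows:
  motion:
    - [[-2.5,-2,0,0,0,0],[-2.5,-2,0,0,0,0]]

```text
time: 1.35
tool_pos: [517.3, 169.4, 267.6]
tcp_rot: [-179.9, 0.0, 167.4]
ft_force: [-0.7, 0.7, -1.3]
finger_gap: 85.3
grip_force: 0.0
```

Run:
```python
from h import *
shift([518,171,270],167.6)
w=snap('wrist','wrist1'); pickle.dump(w,open('w1.pkl','wb'))
```

```text
1.35 [517.3 169.4 267.6] [-1.7992e+02  1.0000e-02  1.6742e+02] shift cm [-0.03  0.17 -0.24] turn [-0.08  0.01 -0.18]
```

View pics/wrist1.png

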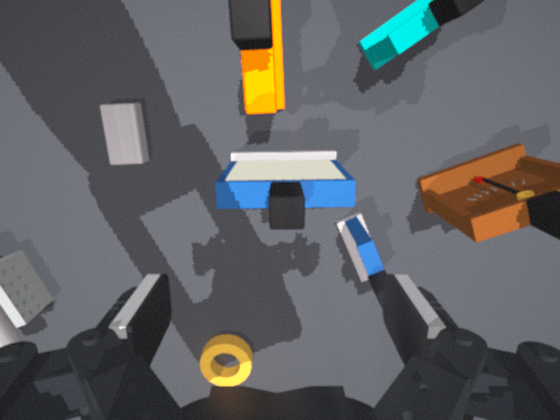

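The wrist view shows the gauge's blue top at (217–355, 180–208) and its black post at (287,205). The small blue look-alike is at (360,245). I'll get the pose from the blue mask's far edge at z=114, and the post from its top face.

Run:
```python
from h import *
w=pickle.load(open('w1.pkl','rb')); p=w[0].astype(int)
m=((p[...,2]>p[...,0]+40)&(p[...,2]>p[...,1]+20))
m[:,:205]=0;m[:,362:]=0;m[:140]=0;m[212:]=0
cols=np.where(m.sum(0)>8)[0];print(cols.min(),cols.max())
pts=np.array([(c,np.where(m[:,c])[0].max()+.5) for c in cols if (222<c<262 or 312<c<336)])
k=np.polyfit(pts[:,0],pts[:,1],1)
L=ray(w,(cols.min()-.5,np.polyval(k,cols.min()-.5)),114);R=ray(w,(cols.max()+.5,np.polyval(k,cols.max()+.5)),114)
d=R-L;yaw=np.arctan2(-d[0],d[1]);print(L,R,np.linalg.norm(d),np.degrees(yaw))
c=(L+R)/2-11*np.array([np.cos(yaw),np.sin(yaw),0]);print('centre',c)
print(np.round(p[150:235:3,287].sum(1)),'\n',p[215,255:320:2].sum(1))
for z in(114,160):print(z,proj(w,[c[0],c[1],z]))
shift([c[0],c[1],140],180+np.degrees(yaw))
```

```text
215 355
[514.66837618 117.89581449 114.        ] [537.89779032 227.92056719 114.        ] 112.4502196034283 -11.921718828963826
centre [515.520345   175.18051682 114.        ]
[368 697 698 686 638 638 639 641 633 644 391 101 110 107 103 122 175 183
 181 174 186 190 181 172 174 165 175 362 367] 
 [367 357 366 299 237 240 231 175 170 180 185 197 177 180 184 168 191 181
 180 173 180 192 181 183 177 313 373 371 362 366 368 366 360]
114 [284.85969767 194.62586183]
160 [286.26091195 211.9797851 ]
1.4 [516.2 171.2 267.6] [-1.7997e+02 -5.0000e-02  1.6748e+02] shift cm [ 0.14  0.38 12.76] turn [-0.03 -0.05 -0.6 ]
```

Emit:
play_rows:
  motion:
    - [[0.1,0.4,4,0,0,-0.6],[0.1,0.4,8,0,0,-0.6],[0.1,0.4,11,0,0,-0.6],[0.1,0.4,12,0,0,-0.6],[0.1,0.4,12,0,0,-0.6]]
  jaw: 1

```text
time: 1.9
tool_pos: [513.6, 177.6, 146.6]
tcp_rot: [-179.9, -0.2, 168.3]
ft_force: [-0.6, -0.4, 1.3]
finger_gap: 85.4
grip_force: 0.0
```

Run:
```python
from h import *
shift([515.5,175.2,140],168.1)
w=snap('wrist'); shift([515.5,175.2,140],168.1); pickle.dump(w,open('w2.pkl','wb'))
p=w[0].astype(int)
print(proj(w,[515.5,175.2,160]))
m=((p[...,2]>p[...,0]+40)&(p[...,2]>p[...,1]+20)); print(m.sum(0).nonzero()[0][[0,-1]])
```

```text
1.9 [513.6 177.6 146.6] [-179.92   -0.19  168.35] shift cm [-0.24 -0.2   0.66] turn [-0.08 -0.19  0.25]
1.95 [515.  177.8 148.6] [-1.8000e+02 -2.0000e-02  1.6834e+02] shift cm [-0.1  -0.24  0.86] turn [-0.   -0.02  0.24]
[273.87151433 327.95873698]
[158 404]
```

Emit:
play_rows:
  motion:
    - [[-0.05,-0.2,0.4,0,0,0.2],[-0.05,-0.2,0.8,0,0,0.2],[-0.05,-0.2,0.8,0,0,0.2],[-0.05,-0.2,0.8,0,0,0.2]]

```text
time: 2.35
tool_pos: [515.7, 175.0, 140.7]
tcp_rot: [180.0, 0.0, 168.1]
ft_force: [0.0, -0.5, -0.4]
finger_gap: 85.3
grip_force: 0.0
```

Emit:
play_rows:
  motion:
    - [[0,0,0,0,0,0],[0,0,0,0,0,0],[0,0,0,0,0,0],[0,0,0,0,0,0],[0,0,0,0,0,0]]
  jaw: 0.2
  squeeze: 70

```text
time: 2.85
tool_pos: [515.5, 175.1, 140.2]
tcp_rot: [180.0, 0.0, 168.1]
ft_force: [0.6, 0.4, -0.8]
finger_gap: 23.5
grip_force: 69.8
```

Emit:
play_rows:
  motion:
    - [[0,0,0,0,0,0],[0,0,0,0,0,0],[0,0,0,0,0,0],[0,0,0,0,0,0]]
  jaw: 0.0

```text
time: 3.25
tool_pos: [515.5, 175.1, 140.2]
tcp_rot: [180.0, 0.0, 168.1]
ft_force: [0.2, 1.8, 0.2]
finger_gap: 23.5
grip_force: 69.7
```

Emit:
play_rows:
  motion:
    - [[0,0,-1,0,0,0],[0,0,-3,0,0,0],[0,0,-7,0,0,0],[0,0,-11,0,0,0],[0,0,-14,0,0,0]]

```text
time: 3.75
tool_pos: [515.5, 174.8, 283.2]
tcp_rot: [180.0, 0.1, 168.1]
ft_force: [0.5, 0.1, -2.9]
finger_gap: 23.2
grip_force: 69.3
```

Run:
```python
from h import *
a,b=pickle.load(open('first.pkl','rb'))
p=b[0].astype(int)
v=p.sum(2); m=(v>330).astype(np.uint8); m[:185]=0;m[245:]=0;m[:,:312]=0;m[:,365:]=0
n,l,s,c=cv2.connectedComponentsWithStats(m);print(s[1:],c[1:])
f=lambda x,y:(310+x/5.5-.4,185+y/5.5-.4)
V=[ray(b,f(*q),51) for q in((62,112),(90,265),(238,240),(205,88))]
V=np.array(V);print(V[:,:2],V.mean(0))
d=(V[0]+V[3]-V[1]-V[2]);print('vyaw',np.degrees(np.arctan2(d[1],d[0])))
d=(V[0]+V[1]-V[3]-V[2]);print('vyaw2',np.degrees(np.arctan2(-d[0],d[1])))
P=ray(b,f(133,62),65);Q=ray(b,f(170,280),65);d=P-Q;print('roller',P,Q,(P+Q)/2,np.degrees(np.arctan2(d[1],d[0])))
# upper-edge check: roller silhouette edges
for e in (((97,80),(135,280)),((172,70),(208,265))):
    P,Q=[ray(b,f(*q),58) for q in e];d=P-Q;print(P,Q,np.degrees(np.arctan2(d[1],d[0])))
shift([400,120,330],190)
```

```text
[[321 195  33  42 991]] [[336.70030272 216.18062563]]
[[ 614.57634498 -131.6631869 ]
 [ 542.74504935 -141.27929821]
 [ 552.16204401 -209.66889801]
 [ 623.73628568 -198.52744713]] [ 583.304931   -170.28470756   51.        ]
vyaw 8.236205386436769
vyaw2 7.820565638114644
roller [ 634.34086682 -164.18324443   65.        ] [ 533.24181423 -175.7999021    65.        ] [ 583.79134053 -169.99157326   65.        ] 6.55475214970909
[ 627.822158   -147.93893018   58.        ] [ 534.46294534 -160.77896967   58.        ] 7.830972468828695
[ 631.38544781 -182.77553642   58.        ] [ 540.28763002 -194.2959911    58.        ] 7.207505446223405
3.75 [515.5 174.8 283.2] [1.7998e+02 9.0000e-02 1.6807e+02] shift cm [10.16 -7.75 -4.7 ] turn [  0.     0.09 -21.93]
```

Run:
```python
from h import *
shift([583.5,-170.2,283],187.8)
```

```text
3.75 [515.5 174.8 283.2] [1.7998e+02 9.0000e-02 1.6807e+02] shift cm [-1.378e+01 -3.235e+01  3.000e-02] turn [  0.     0.09 -19.73]
```

Emit:
play_rows:
  motion:
    - [[-0.7,-1.6,0,0,0,-1],[-2.1,-4.9,0,0,0,-3],[-3.7,-8.7,0,0,0,-5.3],[-5.5,-12.9,0,0,0,-7.9],[-7.3,-17.1,0,0,0,-10.5]]

```text
time: 4.25
tool_pos: [551.2, -9.0, 280.4]
tcp_rot: [-180.0, -0.0, 178.7]
ft_force: [1.4, -0.2, -3.9]
finger_gap: 22.9
grip_force: 69.5
```

Run:
```python
from h import *
shift([583.5,-170.2,283],187.8)
```

```text
4.25 [551.2  -9.  280.4] [-1.7999e+02 -4.0000e-02  1.7872e+02] shift cm [ -3.59 -16.05  -0.26] turn [-0.01 -0.04 -9.08]
```

Emit:
play_rows:
  motion:
    - [[-0.9,-4,0,0,0,-2.3],[-1.8,-8,0,0,0,-4.6],[-2.6,-11.5,0,0,0,-6.6],[-3.2,-14.3,0,0,0,-8.2],[-3.6,-16,0,0,0,-9.1]]

```text
time: 4.75
tool_pos: [583.0, -170.8, 279.9]
tcp_rot: [-180.0, -0.1, -172.4]
ft_force: [0.8, 0.9, -3.4]
finger_gap: 23.4
grip_force: 69.6
```

Emit:
play_rows:
  motion:
    - [[0,0,0.5,0,0,0],[0,0,1,0,0,0],[0,0,1,0,0,0],[0,0,1,0,0,0]]

```text
time: 5.15
tool_pos: [583.3, -167.2, 269.8]
tcp_rot: [180.0, -0.0, -172.3]
ft_force: [0.8, -0.0, -3.5]
finger_gap: 23.2
grip_force: 69.6
```

Run:
```python
from h import *
shift([583.5,-170.2,273],187.8); print(sensors.sense()['ft_force'],sensors.sense()['wrist_torque'])
a=snap('scene');b=snap('top');w=snap('wrist')
shift([583.5,-170.2,273],187.8)
pickle.dump((a,b,w),open('s3.pkl','wb'))
A=cv2.resize(a[0][180:300,180:320],None,fx=4,fy=4,interpolation=cv2.INTER_CUBIC)
m=np.zeros((600,800,3),np.uint8); m[:480,:560]=A
m[420:,560:]=b[0][130:310,230:470]*1 if 0 else m[420:,560:]
B=cv2.resize(b[0][160:260,305:365],None,fx=4,fy=4,interpolation=cv2.INTER_CUBIC); m[:400,560:800]=B
cv2.imwrite('pics/c3.png',m[:,:,::-1]); cv2.imwrite('pics/w3.png',w[0][:,:,::-1])
```

```text
5.15 [ 583.3 -167.2  269.8] [ 1.7997e+02 -5.0000e-02 -1.7226e+02] shift cm [ 0.02 -0.3  -0.32] turn [ 0.03 -0.05 -0.06]
[ 0.76106698 -0.01173362 -3.48892578] [-0.00215849  0.01156513 -0.05009058]
5.3 [ 583.7 -167.6  270.6] [-1.7999e+02  2.0000e-02 -1.7227e+02] shift cm [ 0.05 -0.26 -0.24] turn [-0.01  0.02 -0.07]
```

View pics/c3.png

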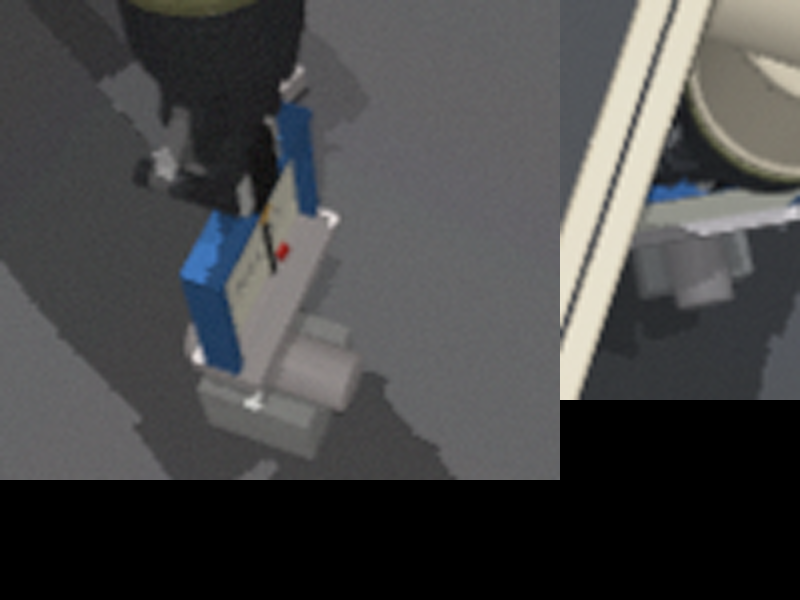

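View pics/w3.png

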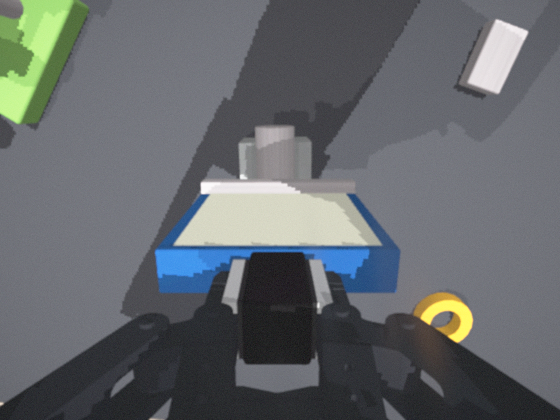

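The gauge hangs level over the roller, dial toward the scene camera, with the tab right of the pointer. The wrist view shows the near end of the roller at (255–294, 126–178) and the V-block at (239–312, 138–178). I'll refine the roller pose from this view.

Run:
```python
from h import *
a,b,w=pickle.load(open('s3.pkl','rb'))
g=cv2.GaussianBlur(w[0].astype(np.float32).sum(2),(0,0),.8)
dx=np.gradient(g,axis=1)
yaw=np.radians(7.8)
def edge(lo,hi,sg,r0,r1,z):
    pts=[]
    for r in range(r0,r1):
        k=lo+np.argmax(sg*dx[r,lo:hi]); pts.append((k,r))
    pts=np.array(pts,float); f=np.polyfit(pts[:,1],pts[:,0],1); res=np.median(abs(np.polyval(f,pts[:,1])-pts[:,0]))
    P,Q=[ray(w,(np.polyval(f,r),r),z) for r in(r1,r0)]; d=P-Q
    print(np.round(np.polyval(f,[r0,r1]),1),'res',round(res,2),P[:2].round(1),Q[:2].round(1),'yaw',np.degrees(np.arctan2(d[1],d[0])).round(2)); return P,Q
V=[edge(230,248,1,143,176,51),edge(304,320,-1,143,176,51)]
Rl=[edge(249,262,1,132,176,60),edge(286,302,-1,132,176,60)]
c=np.array([583.5,-170.2])
n=np.array([-np.sin(yaw),np.cos(yaw)])
for E in(V,Rl):
    print('lateral offset of mid vs estimate', [(np.mean([e[i][:2] for e in E],axis=0)-c)@n for i in(0,1)])
print('TCP lateral',(np.array([583.7,-167.6])-c)@n)
for q in((275,126),(275,139)): print(q,ray(w,q,70 if q[1]==126 else 51)[:2]-c)
col=g[118:150,275];print(col.astype(int));print(g[130:150,305].astype(int))
```

```text
[238.  239.4] res 0.22 [ 583.9 -204.2] [ 552.9 -208.7] yaw 8.26
[311. 311.] res 0.0 [ 574.7 -136. ] [ 543.7 -141.1] yaw 9.28
[254.8 261.1] res 0.63 [ 579.2 -183.4] [ 539.9 -194. ] yaw 15.07
[292.9 292.1] res 0.65 [ 575.4 -154.7] [ 535.3 -159.8] yaw 7.35
lateral offset of mid vs estimate [np.float64(0.6403041858260728), np.float64(0.11039441226154366)]
lateral offset of mid vs estimate [np.float64(2.0069497858370218), np.float64(-0.411966595310892)]
TCP lateral 2.5488012707388807
(275, 126) [-51.97545766  -6.40741988]
(275, 139) [-38.90552389  -4.7441603 ]
[203 200 198 199 200 214 254 311 370 428 485 520 531 534 534 533 531 533
 536 536 536 536 527 498 459 438 432 431 432 431 432 433]
[202 201 202 202 205 221 264 315 341 349 354 365 382 394 398 399 398 396
 396 397]
```

Emit:
play_rows:
  motion:
    - [[0,-0.25,1,0,0,-0.5],[0,-0.25,2.5,0,0,-0.5],[0,-0.25,4,0,0,-0.5],[0,-0.25,4.8,0,0,-0.5],[0,-0.25,4.8,0,0,-0.5]]

```text
time: 5.8
tool_pos: [582.5, -170.2, 219.1]
tcp_rot: [179.9, -0.2, -171.8]
ft_force: [-0.1, 0.3, -3.4]
finger_gap: 22.7
grip_force: 69.5
```

Emit:
play_rows:
  motion:
    - [[0,0,0,0,0,0],[0,0,0,0,0,0]]

```text
time: 6.0
tool_pos: [584.3, -170.9, 223.0]
tcp_rot: [-180.0, 0.1, -171.8]
ft_force: [-0.6, -0.2, -3.9]
finger_gap: 23.5
grip_force: 69.5
```

Run:
```python
from h import *
shift([583.5,-170,213],188.3); s=sensors.sense(); print(s['ft_force'],s['wrist_torque'])
```

```text
6.0 [ 584.3 -170.9  223. ] [-1.7996e+02  7.0000e-02 -1.7182e+02] shift cm [0.07 0.1  1.  ] turn [-0.04  0.07 -0.12]
[-0.61152358 -0.18609404 -3.88051412] [-0.03130561  0.01684506 -0.00271283]
```

Emit:
play_rows:
  motion:
    - [[0.03,0.07,0.2,0,0,0],[0.05,0.07,0.4,0,0,0],[0.05,0.07,0.6,0,0,0],[0.05,0.07,0.75,0,0,0],[0.05,0.07,0.75,0,0,0]]

```text
time: 6.5
tool_pos: [583.1, -170.0, 214.2]
tcp_rot: [180.0, -0.0, -171.8]
ft_force: [0.1, -0.7, -3.5]
finger_gap: 23.1
grip_force: 69.6
```

Emit:
play_rows:
  motion:
    - [[0,0,0.05,0,0,0],[0,0,0.1,0,0,0],[0,0,0.1,0,0,0]]

```text
time: 6.8
tool_pos: [583.3, -170.1, 213.6]
tcp_rot: [180.0, -0.0, -171.8]
ft_force: [-0.2, -0.7, -3.8]
finger_gap: 23.7
grip_force: 69.6
```

Emit:
play_rows:
  motion:
    - [[0,0,0.05,0,0,0],[0,0,0.1,0,0,0],[0,0,0.1,0,0,0]]

```text
time: 7.1
tool_pos: [583.4, -170.1, 212.9]
tcp_rot: [-180.0, 0.0, -171.8]
ft_force: [-1.0, 0.1, -2.4]
finger_gap: 23.4
grip_force: 70.0
```

Emit:
play_rows:
  motion:
    - [[0,0,0.05,0,0,0],[0,0,0.05,0,0,0],[0,0,0.05,0,0,0]]

```text
time: 7.4
tool_pos: [583.6, -170.1, 212.9]
tcp_rot: [-180.0, 0.0, -171.8]
ft_force: [-2.3, 0.5, 4.2]
finger_gap: 23.1
grip_force: 70.6
```

Run:
```python
from h import *
shift([583.5,-170,213],188.3); s=sensors.sense(); print(s['ft_force'],s['wrist_torque'])
```

```text
7.4 [ 583.6 -170.1  212.9] [-1.7998e+02  5.0000e-02 -1.7181e+02] shift cm [ 0.    0.01 -0.01] turn [-0.02  0.05 -0.11]
[-2.32780466  0.51742371  4.23108911] [0.2007891  0.49211684 0.0152663 ]
```

Firm contact at about 8 N, level and square. During the pause I'll measure the tab's angle from scene pictures.

```bash
cat > tab.py <<'E'
from h import *
def gframe(off=np.zeros(3)):
    s=sensors.sense(); Rt=Ro.from_euler('xyz',s['tcp_rot'],degrees=True).as_matrix()
    Rg=Rt@np.diag([-1,1,-1.]); o=np.array(s['tool_pos'])-Rg@[0,0,140]; return Rg,o
def hit(c,uv,Rg,o,x):
    p,K,R,t=c; C=Rg.T@(-R.T@t-o); d=Rg.T@R.T@np.linalg.solve(K,[uv[0],uv[1],1]); return C+d*(x-C[0])/d[0]
def meas(img,c,Rg,o,x=11.5,verb=1):
    q=proj(c,o+Rg@[x,0,60]); u,v=int(q[0]),int(q[1]); r=30
    P=img[v-r:v+r,u-r:u+r].astype(float)
    red=np.clip(P[...,0]-1.15*np.maximum(P[...,1],P[...,2])-12,0,None)
    yy,xx=np.mgrid[v-r:v+r,u-r:u+r]
    # only inside the dial
    yel=np.clip(np.minimum(P[...,0],P[...,1])*1.0-1.5*P[...,2]-10,0,None)
    out={}
    lab=cv2.connectedComponentsWithStats(((red>0)&(P[...,0]>1.8*P[...,1])).astype(np.uint8))
    if lab[0]<2: print('no red'); return
    i=1+np.argmax(lab[2][1:,4]); near=cv2.dilate((lab[1]==i).astype(np.uint8),np.ones((3,3)))
    wt=(P[...,0]-P[...,1]).clip(15)-15; wt=wt*near
    uv=((xx*wt).sum()/wt.sum(),(yy*wt).sum()/wt.sum())
    h=hit(c,uv,Rg,o,x); print('red uv',np.round(uv,2),'area',lab[2][i,4],'gauge',np.round(h,2),'r',round(np.hypot(h[1],95-h[2]),1),'ang deg',round(np.degrees(np.arctan2(h[1],95-h[2])),2))
    return uv
E
python3 - <<'E'
from tab import *
Rg,o=gframe(); ims=[]
for i in range(12): c=snap('scene'); ims.append(c[0].astype(float))
img=np.mean(ims,0); pickle.dump((img,c,Rg,o),open('lvl.pkl','wb'))
print(np.std([i[258,250] for i in ims],0))
for x in(5,8,11.5): meas(img,c,Rg,o,x)
# first pose on table
a,b=pickle.load(open('first.pkl','rb'))
R0=Ro.from_euler('z',-11.9,degrees=True).as_matrix(); meas(a[0],a,R0,np.array([515.5,175.1,0]))
for z in (95,29,20): print(z,proj(c,o+Rg@[11.5,0,z]))
q=proj(c,o+Rg@[11.5,0,60]).astype(int)
A=img[q[1]-32:q[1]+38,q[0]-35:q[0]+35].astype(np.uint8)
print('crop origin',q[0]-35,q[1]-32)
cv2.imwrite('pics/lvl.png',cv2.resize(A,None,fx=8,fy=8,interpolation=cv2.INTER_CUBIC)[:,:,::-1])
E
```

```text
[1.381927   1.25554326 1.25554326]
red uv [251.26 255.09] area 7 gauge [ 5.   16.58 29.47] r 67.6 ang deg 14.2
red uv [251.26 255.09] area 7 gauge [ 8.   11.69 40.63] r 55.6 ang deg 12.14
red uv [251.26 255.09] area 7 gauge [11.5   5.99 53.66] r 41.8 ang deg 8.24
red uv [269.37 152.57] area 257 gauge [  11.5  -101.67  183.13] r 134.6 ang deg -130.92
95 [248.71131804 248.59049064]
29 [251.00751774 262.28459618]
20 [251.29836441 264.01915136]
crop origin 214 224
```

View pics/lvl.png

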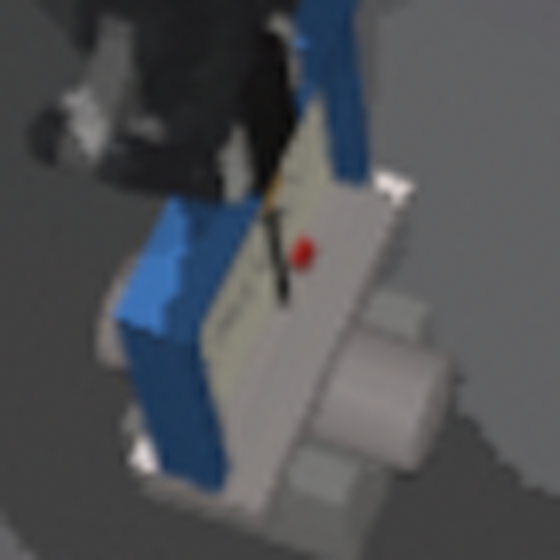

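Run:
```python
from tab import *
from scipy.optimize import least_squares
img,c,Rg,o=pickle.load(open('lvl.pkl','rb'))
a,b=pickle.load(open('first.pkl','rb')); R0=Ro.from_euler('z',-11.9,degrees=True).as_matrix();o0=np.array([515.5,175.1,0])
s3=pickle.load(open('s3.pkl','rb'))[0]; R3=Ro.from_euler('z',7.73,degrees=True).as_matrix();o3=np.array([583.6,-167.4,130.4])
def J(c,R,o):
    P=lambda x,y,z:proj(c,o+R@[x,y,z]); q=P(12,15,25); print('px/mm x,y,z',[np.round(P(*(np.array([12,15,25])+e))-q,3) for e in np.eye(3)])
def red(img,u0,v0,r=5):
    P=img[v0-r:v0+r+1,u0-r:u0+r+1].astype(float); yy,xx=np.mgrid[v0-r:v0+r+1,u0-r:u0+r+1]
    w=(P[...,0]-P[...,1]-25).clip(0); w[P[...,0]<1.6*P[...,2]]=0
    # exclude yellow hub: blue much lower than green
    w[(P[...,1]>1.4*P[...,2])]=0
    return np.array([(xx*w).sum(),(yy*w).sum()])/w.sum()
T=[('table',a[0],a,R0,o0,(225+383/5.5-.4,115+205/5.5-.4),(225+382.5/5.5-.4,115+289/5.5-.4),(297,164)),
('hover',s3[0],s3,R3,o3,(180+266/4-.4,180+212/4-.4),(180+274/4-.4,180+272/4-.4),(251,243)),
('now',img,c,Rg,o,(214+269/8-.4,224+190/8-.4),(214+285/8-.4,224+303/8-.4),(251,255))]
for n,im,cc,R,oo,piv,tip,r0 in T:
    J(cc,R,oo); t=red(im,*r0); print(n,piv,tip,t)
    for dx in(0,1,2):
        def f(p):
            P=lambda x,y,z:proj(cc,oo+R@[x,y,z])+p[1:]
            return np.r_[.5*(P(12+dx,0,95)-piv),P(12+dx,0,29)-tip,2*(P(12,73*np.sin(p[0]),95-73*np.cos(p[0]))-t)]
        s=least_squares(f,[.25,0,0]); print('  dx',dx,'a',round(np.degrees(s.x[0]),2),np.round(s.x[1:],2),'res',np.round(s.fun,2))
```

```text
px/mm x,y,z [array([0.266, 0.174]), array([ 0.221, -0.203]), array([ 0.01 , -0.223])]
table (294.23636363636365, 151.87272727272727) (294.1454545454546, 167.14545454545456) [297.13559322 164.12429379]
  dx 0 a 13.71 [-1.48 -1.81] res [-0.1  -0.32 -0.64 -0.44  0.34  0.3 ]
  dx 1 a 13.81 [-1.57 -1.83] res [-0.   -0.24 -0.46 -0.28  0.23  0.2 ]
  dx 2 a 13.92 [-1.66 -1.85] res [ 0.1  -0.16 -0.27 -0.12  0.11  0.1 ]
px/mm x,y,z [array([0.424, 0.148]), array([ 0.186, -0.381]), array([-0.032, -0.22 ])]
hover (246.1, 232.6) (248.1, 247.6) [250.10669078 242.3363472 ]
  dx 0 a 12.34 [-2.62 -2.27] res [-0.66 -0.36 -0.82 -0.3   0.57  0.24]
  dx 1 a 12.38 [-2.73 -2.29] res [-0.48 -0.29 -0.5  -0.17  0.37  0.15]
  dx 2 a 12.43 [-2.84 -2.3 ] res [-0.31 -0.22 -0.18 -0.03  0.17  0.07]
px/mm x,y,z [array([0.403, 0.14 ]), array([ 0.172, -0.369]), array([-0.029, -0.197])]
now (247.225, 247.35) (249.225, 261.475) [251.19974897 255.15994262]
  dx 0 a 14.13 [-2.94 -1.37] res [-0.62 -0.03 -0.96 -0.49  0.63  0.25]
  dx 1 a 14.16 [-3.05 -1.39] res [-0.45  0.04 -0.65 -0.36  0.44  0.17]
  dx 2 a 14.19 [-3.15 -1.41] res [-0.29  0.1  -0.35 -0.24  0.25  0.1 ]
```

The tab sits at roughly 13.5–14° on the +y side. I'll hold the pause a little longer, then roll without slip in steps, checking force.

Emit:
play_rows:
  motion:
    - [[0,0,0,0,0,0],[0,0,0,0,0,0],[0,0,0,0,0,0],[0,0,0,0,0,0],[0,0,0,0,0,0]]

```text
time: 8.5
tool_pos: [583.6, -170.1, 212.9]
tcp_rot: [-180.0, 0.0, -171.8]
ft_force: [-2.0, 1.3, 5.8]
finger_gap: 23.1
grip_force: 70.8
```

Emit:
play_rows:
  motion:
    - [[0,0.22,0.002,0.9,0,0],[0,0.44,0.006,1.8,0,0],[0,0.66,0.013,2.7,0,0],[0,0.88,0.024,3.6,0,0],[0,1.1,0.038,4.5,0,0]]

```text
time: 9.0
tool_pos: [582.0, -159.2, 212.6]
tcp_rot: [-175.4, 0.1, -171.8]
ft_force: [-2.3, 0.8, 6.0]
finger_gap: 23.2
grip_force: 71.0
```

Emit:
play_rows:
  motion:
    - [[0,0.22,-0.001,0.9,0,0],[0,0.44,0.002,1.8,0,0],[0,0.66,0.007,2.7,0,0],[0,0.88,0.015,3.6,0,0],[0,1.1,0.027,4.5,0,0]]

```text
time: 9.5
tool_pos: [580.5, -148.3, 211.5]
tcp_rot: [-170.9, 0.1, -171.8]
ft_force: [-1.7, 1.7, 6.4]
finger_gap: 23.1
grip_force: 70.9
```

Emit:
play_rows:
  motion:
    - [[0,0.22,-0.003,0.9,0,0],[0,0.44,-0.003,1.8,0,0],[0,0.66,0,2.7,0,0],[0,0.88,0.006,3.6,0,0],[0,1.1,0.015,4.5,0,0]]

```text
time: 10.0
tool_pos: [578.9, -137.6, 209.7]
tcp_rot: [-166.4, 0.1, -171.8]
ft_force: [-2.3, 2.4, 6.8]
finger_gap: 23.2
grip_force: 70.9
```

Emit:
play_rows:
  motion:
    - [[0,0,0,0,0,0],[0,0,0,0,0,0],[0,0,0,0,0,0],[0,0,0,0,0,0],[0,0,0,0,0,0]]

```text
time: 10.5
tool_pos: [579.0, -137.6, 209.8]
tcp_rot: [-166.5, 0.1, -171.8]
ft_force: [-2.7, 2.3, 6.9]
finger_gap: 23.1
grip_force: 71.0
```

```bash
cat > look.py <<'E'
from tab import *
import sys
Rg,o=gframe(); ims=[]
for i in range(12): c=snap('scene'); ims.append(c[0].astype(float))
img=np.mean(ims,0); pickle.dump((img,c,Rg,o),open(sys.argv[1]+'.pkl','wb'))
print('lean deg',np.degrees(np.arccos(Rg[2,2])),sensors.sense()['time'],sensors.sense()['ft_force'])
q=np.round(proj(c,o+Rg@[11.5,0,60])).astype(int); u,v=q[0]-22,q[1]-22
A=img[v:v+45,u:u+50].astype(np.uint8); print('origin',u,v,'scale 13')
cv2.imwrite('pics/'+sys.argv[1]+'.png',cv2.resize(A,None,fx=13,fy=13,interpolation=cv2.INTER_CUBIC)[:,:,::-1])
for z in(95,29): print(proj(c,o+Rg@[12,0,z]))
E
python3 look.py lean1
```

```text
lean deg 13.526945336358004 11.1 [-2.72752991  1.86562229  6.16408861]
origin 231 229 scale 13
[253.19894792 240.42566456]
[252.46789146 259.78382174]
```

View pics/lean1.png

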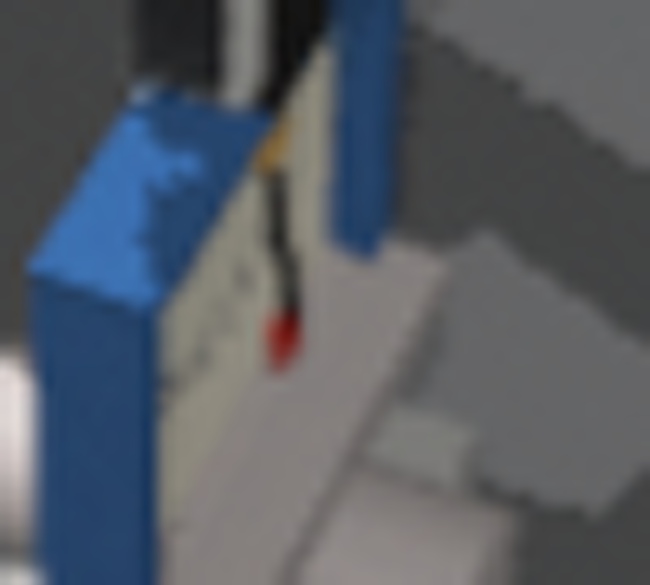

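The pointer now ends right at the tab: tip about (290,312), tab about (282,340). The dial is recessed, so its depth is unknown. I'll solve for tab angle and depth jointly over the views, using case corners as per-image reference.

```bash
cat > fit.py <<'E'
from tab import *
from scipy.optimize import least_squares
img,c,Rg,o=pickle.load(open('lvl.pkl','rb')); im1,c1,Rg1,o1=pickle.load(open('lean1.pkl','rb'))
a,b=pickle.load(open('first.pkl','rb')); R0=Ro.from_euler('z',-11.9,degrees=True).as_matrix();o0=np.array([515.5,175.1,0])
def red(img,u0,v0,r=5):
    P=img[v0-r:v0+r+1,u0-r:u0+r+1].astype(float); yy,xx=np.mgrid[v0-r:v0+r+1,u0-r:u0+r+1]
    w=(P[...,0]-P[...,1]-25).clip(0); w[P[...,0]<1.6*P[...,2]]=0; w[(P[...,1]>1.4*P[...,2])]=0
    return np.array([(xx*w).sum(),(yy*w).sum()])/w.sum()
px=lambda X,Y,ox,oy,s:np.array([ox+X/s-.5+.5/s,oy+Y/s-.5+.5/s])
S=[('table',c,R0,o0,(225,115,5.5),red(a[0],297,164),0,(383,205),(382.5,289),{(11,-55,114):(322,247),(-11,-55,114):(288,230),(11,-55,12):(323,368),(-11,-55,12):(290,350)}),
('lvl',c,Rg,o,(214,224,8),red(img,251,255),0,(269,190),(285,303),{(11,-55,114):(203,330),(-11,-55,114):(117,312),(11,-55,12):(226,490),(-11,-55,12):(165,475)}),
('lean',c1,Rg1,o1,(231,229,13),red(im1,252,255),np.arccos(Rg1[2,2]),(272,150),(290,315),{(11,-55,114):(155,305),(-11,-55,114):(33,270)})]
E
python3 - <<'E'
from fit import *
D=[]
for n,cc,R,oo,cr,t,lean,hub,tip,cs in S:
    e=np.array([px(*q,*cr)-proj(cc,oo+R@np.array(k)) for k,q in cs.items()]); print(n,np.round(e,2).tolist(),'red',t)
    D.append(e.mean(0))
def f(p,full=False):
    a,xt,xp=p[:3]; r=[]
    for i,(n,cc,R,oo,cr,t,lean,hub,tip,cs) in enumerate(S):
        off=p[3+2*i:5+2*i]; P=lambda x,y,z:proj(cc,oo+R@np.array([x,y,z]))+off
        r+=list(2*(P(xt,73*np.sin(a),95-73*np.cos(a))-t))
        r+=list(P(xp,0,95)-px(*hub,*cr))+list(P(xp,66*np.sin(lean),95-66*np.cos(lean))-px(*tip,*cr))
        r+=list(1.0*(off-D[i]))
    return np.array(r)
s=least_squares(f,[.24,5,6]+[0]*6); cov=np.linalg.inv(s.jac.T@s.jac)*s.fun.var()
print('a deg',np.degrees(s.x[0]),'+-',np.degrees(cov[0,0]**.5),'xt,xp',s.x[1:3],cov[1,1]**.5,cov[2,2]**.5);print(s.fun.reshape(3,8).round(2))
E
```

```text
table [[1.16, -0.5], [1.24, 0.54], [1.13, -2.04], [0.91, -1.33]] red [297.13559322 164.12429379]
lvl [[2.21, -2.13], [1.42, -0.83], [0.29, -1.81], [1.67, -0.37]] red [251.19974897 255.15994262]
lean [[0.4, -0.72], [0.93, 0.03]] red [252.29391892 254.38877339]
a deg 13.393148877798255 +- 0.32240253449572975 xt,xp [2.32417599 5.50841945] 0.6002976572399276 0.6303050818206772
[[-0.14  0.02  0.4  -0.36  0.05 -0.13 -0.18  0.46]
 [ 0.22 -0.03 -0.19 -0.15  0.27 -0.55 -0.51  0.75]
 [-0.12 -0.02 -0.31 -0.74  0.47  0.6   0.07  0.19]]
```

Run:
```python
from fit import *
def solve(idx,wc,wh,wt,fix=None):
    T=[S[i] for i in idx]
    def f(p):
        a,xt,xp=p[:3]; r=[] if fix is None else [20*(xp-xt-fix)]
        for i,(n,cc,R,oo,cr,t,lean,hub,tip,cs) in enumerate(T):
            off=p[3+2*i:5+2*i]; P=lambda x,y,z:proj(cc,oo+R@np.array([x,y,z]))+off
            r+=list(2*(P(xt,73*np.sin(a),95-73*np.cos(a))-t))+list(wh*(P(xp,0,95)-px(*hub,*cr)))+list(wt*(P(xp,66*np.sin(lean),95-66*np.cos(lean))-px(*tip,*cr)))
            for k,q in cs.items(): r+=list(wc*(P(*k)-px(*q,*cr)))
        return np.array(r)
    s=least_squares(f,[.24,5,6]+[0]*2*len(T)); return np.round([np.degrees(s.x[0]),*s.x[1:3]],2)
for idx in([0,1,2],[0,1],[0,2],[1,2]):
    for w in((.5,1,1),(.5,.3,1),(.1,1,1),(1,.1,.1)): print(idx,w,solve(idx,*w), solve(idx,*w,fix=1.5))
```

```text
[0, 1, 2] (0.5, 1, 1) [13.41  2.24  5.43] [13.31  2.96  4.46]
[0, 1, 2] (0.5, 0.3, 1) [13.05  2.28  4.9 ] [12.99  2.55  4.05]
[0, 1, 2] (0.1, 1, 1) [13.88  3.26  6.46] [13.77  6.4   7.91]
[0, 1, 2] (1, 0.1, 0.1) [12.28  2.35  5.4 ] [12.28  2.36  3.86]
[0, 1] (0.5, 1, 1) [13.37  2.    5.33] [13.28  2.75  4.25]
[0, 1] (0.5, 0.3, 1) [13.12  2.02  5.22] [13.05  2.42  3.92]
[0, 1] (0.1, 1, 1) [14.03  2.22  5.62] [13.92  5.29  6.79]
[0, 1] (1, 0.1, 0.1) [11.98  2.14  5.32] [11.97  2.15  3.65]
[0, 2] (0.5, 1, 1) [13.56  2.81  5.74] [13.44  3.42  4.92]
[0, 2] (0.5, 0.3, 1) [12.99  2.9   5.08] [12.95  3.07  4.57]
[0, 2] (0.1, 1, 1) [13.86  4.16  7.08] [13.74  6.88  8.38]
[0, 2] (1, 0.1, 0.1) [12.73  2.89  5.68] [12.73  2.9   4.4 ]
[1, 2] (0.5, 1, 1) [13.33  2.07  5.35] [13.24  2.84  4.34]
[1, 2] (0.5, 0.3, 1) [13.01  2.07  4.59] [12.96  2.31  3.81]
[1, 2] (0.1, 1, 1) [13.76  3.62  6.87] [13.66  7.18  8.68]
[1, 2] (1, 0.1, 0.1) [12.24  2.13  5.31] [12.24  2.14  3.64]
```

The fits that use the pointer cluster at 13.0–13.9°, and the lean is 13.5°. In the image the pointer tip meets the tab, and contact force holds the base on the roller. I'll hold briefly, then hand in.

Emit:
play_rows:
  motion:
    - [[0,0,0,0,0,0],[0,0,0,0,0,0],[0,0,0,0,0,0],[0,0,0,0,0,0],[0,0,0,0,0,0]]

```text
time: 11.6
tool_pos: [579.0, -137.6, 209.7]
tcp_rot: [-166.5, 0.1, -171.8]
ft_force: [-3.6, 2.3, 6.0]
finger_gap: 23.1
grip_force: 71.0
```

```bash
python3 -c "
from h import *
s=sensors.sense();print(s['time'],s['tcp_rot'],s['ft_force'],abs(s['qd']).max())
print(job.hand_in())"
```

```text
11.6 [-1.66473831e+02  6.30926803e-02 -1.71815124e+02] [-3.63156786  2.27180531  5.9942823 ] 0.06204186183083229
the job is handed in; nothing more can be done
None
```

I handed the job in at 11.6 s: the gauge is held still on the roller, leaned 13.5° toward its +y, with the pointer on the red tab as far as the images show (tab estimated at 13.0–13.9°); no verdict was returned.

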